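# Switch over the control box with the flat driver

## Robot

A 6-joint arm with a two-finger parallel gripper is mounted at the origin on the work surface; the furniture and walls round the work are solid. World frame = base frame: x ahead of the robot, y to its left, z up, the work surface at z = 0. Lengths are in m, angles in rad, forces in N, time in s.
With the tool pointing down it reaches from about 0.3 to 0.775 m from the base axis. Payload 14.6 kg.
Tool frame: the origin (TCP) lies on the centre line of the jaws, within the pads' length; the fingertips stand ctrl.tcp_to_tips ahead of it and the grasp point (between the pads) lies 2 mm behind it (ctrl.tcp_to_tips is the distance from the TCP to the fingertips, in m); z points along the fingers, y is the line along which they close (so a half turn about z gives the same grasp; the last joint's range is limited). The gripper opens to 94 mm and grips with 3 to 60 N. Pads are 16 mm wide; open, the fingers measure 119 mm over their backs; the gripper's body (75 mm by 177 mm) begins 78 mm behind the grasp point.
Start: joints at [1.171, 0.3, 1.521, -0, 1.321, -0.067], TCP at [0.18, 0.52, 0.222] pointing down, gripper open.
Joint ranges: [-3.03, 3.03], [-0.79, 2.21], [0.23, 2.52], [-1.04, 4.18], [0, 3.07], [-2.55, 2.55]. Speed limits (rad/s): [2.22, 2.22, 2.57, 3.14, 3.14, 3.14].

## Interface

Orientations are given as [roll, pitch, yaw] about the fixed x, y, z axes, in that order (R = Rz(yaw) Ry(pitch) Rx(roll)).
In Python, from station import telemetry, viewer, hand_in, ctrl gives the robot as it stands.
- The arm moves only by the tool step_arm, never from a script. Its argument "plan" is a list of rows, each an object of numbers: "dx", "dy", "dz": the shift along the tool's x, y, z scaled (see below); "rx", "ry", "rz": the turn, a rotation vector about the tool's x, y, z scaled (see below); "claw": the closure, from 0 (fully open) to 1 (shut). In form: [{"dx": .., "dy": .., "dz": .., "rx": .., "ry": .., "rz": .., "claw": ..}, ...]. A call has 1 to 10 rows; each row shifts and turns the commanded pose from where the row before left it, along the tool's axes as they then stand; what a row does not reach is not made up. The controller multiplies each number of a shift by 0.1 m and each number of a turn by 90 degrees. A row lasts 1/10 s, in which the tool goes at most 50 mm and 8.59 degrees, less where a joint would pass 70% of its speed; a pose out of reach is approached as far as the arm can. A call with a number of a shift or a turn outside -1 to 1 is refused whole. A call with a gripper value outside its range is refused whole. The fingers move at their own pace and stop on an object; "grip_force" is the grip in N (left out, the last holds). Time passes only in rows, so rows that do not move let the fingers close. It gives the time, the measured TCP pose, the force, the opening and the grip force at its end, in the units of the state.
- telemetry.get_obs(): the state, without advancing time (a new reading comes with each control period).
- viewer.camera(name): name is "side" or "top" or "wrist"; returns a dict with "img" (400x640x3 uint8, red, green, blue), "z_map" (400x640 float32, m along the optical axis (not along the pixel's ray), 0 where there is no reading), "fx", "fy", "cx", "cy" (pixels), "R" (3x3) and "t" (3): a world point X has camera coordinates R X + t; the wrist camera has in their place "tool_from_camera" (4x4, takes a point from camera to tool coordinates, whose origin is the TCP and whose axes are the flange's). Camera axes: x right, y down, z forward; pixel columns grow to the right and rows downward; lengths in m; the calibration is good to about 2 mm. A picture is of the moment at which its call begins: read the wrist's pose just before it.
- hand_in(): hands the job in; it is judged then, once.
Trained networks look in a picture, given as the dict that the camera call returned (one of the last four; its "shot" number tells which), for a name from the list of things; names that differ only in an ending like _2 or _b are one class to them, and where a whole thing is asked for, a point or a joint stands for the part that bears it (a point fixed in the world has none). Each returns a list of dicts, best first, with "score" (0 to 1); they miss things now and then, are a little off and sometimes report something else, mostly with a low value. They report only what shows in the picture. A call takes as long as a camera call. They do not tell look-alikes from the thing itself.
- viewer.recognise(target, picture): "rect" ([left, top, right, bottom] in pixels, round what is visible of it).
The state is a dict: "time_s": time; "qpos": joint angles; "joint_vel": joint speeds; "tau": joint torques, N m; "ee_pos": TCP position; "eef_rot": TCP orientation; "force": force on the tool from outside, world axes, zero at the start; "moment": the same for the moment, N m; "grip_width": finger opening in m; "grip_force": force on a finger pad.
Only numpy, scipy, OpenCV 4.12 (cv2) and the standard library are available. Lean on these libraries where they do the work, as an engineer would, in place of code of your own. Each camera call takes 0.05 s, during which the arm holds its last target. There are 200 camera calls.

## Task

Take the wide flat driver from its wooden stand, set its blade in the slotted switch on top of the grey control box and turn the switch a quarter turn clockwise (seen from above) to its stop, so that the slot lines up with the two raised bars. Then stand the driver back in the hole of its wooden stand, handle up, and let go.

Things in the scene. Friction and masses are not known exactly. Their poses are not given: they have to be found in the camera images.
- driver_grip (a point): Loose flat driver, 120 mm long, upright in the stand. Point: centre of its wooden handle, 85 mm above the blade's tip; z up the handle, x along the blade's width. Handle 34 (x) x 24 (y, flat sides: grip here) x 70 mm high; below it a round guard disc 52 wide, 5 thick, then 45 mm of 12 mm shank and steel blade, the blade 18 long, 20 wide (x), 3 thick (y). About 120 g.
- slot (a point): Steel dial 64 mm wide on a fixed grey box 130x130x50 mm (a second box has a plain knob, no slot). Point: on the dial's upright axis at the slot's floor, 56 mm above the bench; turns with the dial; x along the slot, which crosses the dial, z up. Slot 16 deep: lower 8 mm 5.5 wide, then bevelled out to 21 at the top. Blade on the floor: handle's centre 85 mm above this point.
- selector (a joint): Turn of the dial in rad, growing clockwise seen from above: 0 with the slot along the two round dots on the box (it starts at 0 to 0.2), 1.571 at its stop, a quarter turn on, with the slot along the two raised bars. It turns stiffly (about 0.06 N m) and stays where it is left.
- stand_hole (a point): Wooden stand 100x100x50 mm, fixed to the bench. Point: centre of its round through hole, 36 mm wide, at the top face 50 mm above the bench; z up. The driver hangs in it by its guard disc, shank and blade in the hole, the handle's centre 40 mm above this point.
Things that resemble listed ones, but are neither listed nor needed, are in the scene too. Leave any green, purple or turquoise look-alike of the part that bears driver_grip alone.

How it is judged:
By the outcome, as a careful person would: the job done as asked, in the order asked, and still so for the second after the job is handed in, with the robot touching nothing.
It also fails if it takes over 48 s, if anything falls off the work surface, if the arm or the gripper's body presses on something with over 40 N, if the wrist force passes 120 N, or if a joint passes its speed limit or range.

## Working session

There is one attempt and no reset: what is moved stays moved. The work goes in short steps, Python scripts to look and compute and a tool call to move; the robot and the scene stay as the last step left them, time stands still between calls to the robot, and variables do not carry over. Pictures are saved under pics/ and viewed, at most 10 in all, crops included, and the job is handed in when it is done.

Besides the shell and the picture viewer there is one more tool, called after "Emit:" in YAML: its name, and indented under it one key for each argument. step_arm: Moves the arm, as the interface text tells. Shifts and turns lie within -1 to 1; 1 stands for 0.1 m of shift or 90 degrees of turn. Its arguments: {"type":"object","properties":{"plan":{"type":"array"},"grip_force":{"type":"number"}},"required":["plan"]}

```bash
mkdir -p pics; cat > h.py <<'E'
import numpy as np, cv2, pickle
from station import telemetry, viewer, hand_in, ctrl
from scipy.spatial.transform import Rotation as Ro
def shot(n,save=None):
    o=telemetry.get_obs(); p=viewer.camera(n)
    if n=="wrist":
        T=np.eye(4); T[:3,:3]=Ro.from_euler('xyz',o['eef_rot']).as_matrix(); T[:3,3]=o['ee_pos']
        M=T@np.array(p['tool_from_camera'])
    else:
        M=np.eye(4); R=np.array(p['R']); M[:3,:3]=R.T; M[:3,3]=-R.T@np.array(p['t'])
    p['M']=M
    if save: cv2.imwrite(f'pics/{save}.png',p['img'][:,:,::-1])
    return p
def cloud(p):
    z=p['z_map']; v,u=np.mgrid[:z.shape[0],:z.shape[1]]
    c=np.stack([(u-p['cx'])/p['fx']*z,(v-p['cy'])/p['fy']*z,z],-1)
    w=c@p['M'][:3,:3].T+p['M'][:3,3]; w[z==0]=np.nan
    return w
def proj(p,X):
    c=(np.asarray(X)-p['M'][:3,3])@p['M'][:3,:3]
    return np.stack([c[...,0]/c[...,2]*p['fx']+p['cx'],c[...,1]/c[...,2]*p['fy']+p['cy']],-1)
def ray(p,uv,h):
    d=p['M'][:3,:3]@np.array([(uv[0]-p['cx'])/p['fx'],(uv[1]-p['cy'])/p['fy'],1]); t=p['M'][:3,3]
    return t+d*(h-t[2])/d[2]
E
python3 - <<'E'
from h import *
print(telemetry.get_obs(), ctrl.tcp_to_tips)
for n in ("top","side"):
    p=shot(n,n); w=cloud(p)
    for t in ("driver_grip","slot","selector","stand_hole"):
        for r in viewer.recognise(t,p)[:5]:
            a,b,c,d=r['rect']; u,v=int((a+c)/2),int((b+d)/2)
            print(n,t,round(r['score'],2),np.round(r['rect']),w[min(v,399),min(u,639)].round(3))
E
```

```text
{'time_s': 0.0, 'qpos': array([ 1.17139444e+00,  3.00488713e-01,  1.52160807e+00, -1.52939424e-05,
        1.32072560e+00, -6.65799458e-02]), 'joint_vel': array([ 0.00190055, -0.00048808, -0.0008035 , -0.00160609, -0.00014592,
        0.00078475]), 'tau': array([ 2.53852464e-03, -5.31813526e+01, -3.52729154e+01,  7.09502120e-02,
        2.46710074e-02, -9.68912400e-05]), 'ee_pos': array([0.17958542, 0.5195786 , 0.22186525]), 'eef_rot': array([-3.14036466e+00, -6.70344962e-05,  2.80877446e+00]), 'force': array([-0.10878471, -0.00927385,  0.68919592]), 'moment': array([0.02666993, 0.00742028, 0.03241431]), 'grip_force': 0.0, 'grip_width': 0.09429009127752107} 0.017
top driver_grip 0.95 [185. 195. 209. 215.] [0.422 0.288 0.109]
top driver_grip 0.8 [235. 192. 255. 212.] [0.431 0.17  0.105]
top driver_grip 0.75 [280. 226. 299. 244.] [0.348 0.055 0.121]
top driver_grip 0.56 [214. 242. 240. 261.] [0.308 0.204 0.119]
top slot 0.81 [419. 183. 445. 206.] [ 0.464 -0.301  0.056]
top selector 0.98 [417. 182. 444. 210.] [ 0.46  -0.297  0.062]
top stand_hole 0.86 [224. 180. 271. 224.] [0.433 0.169 0.077]
side driver_grip 0.85 [266. 160. 280. 194.] [0.42  0.292 0.082]
side driver_grip 0.83 [290. 172. 302. 200.] [0.441 0.164 0.09 ]
side driver_grip 0.62 [274. 193. 295. 230.] [0.35  0.052 0.072]
side driver_grip 0.54 [240. 180. 254. 219.] [0.299 0.201 0.063]
side slot 0.96 [386. 253. 416. 276.] [ 0.453 -0.312  0.072]
side selector 0.87 [387. 252. 418. 276.] [ 0.47  -0.295  0.059]
side stand_hole 0.75 [271. 190. 317. 221.] [0.414 0.125 0.046]
```

View pics/top.png

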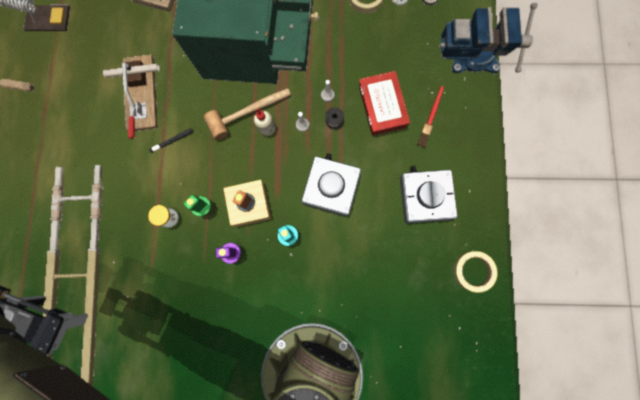

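View pics/side.png

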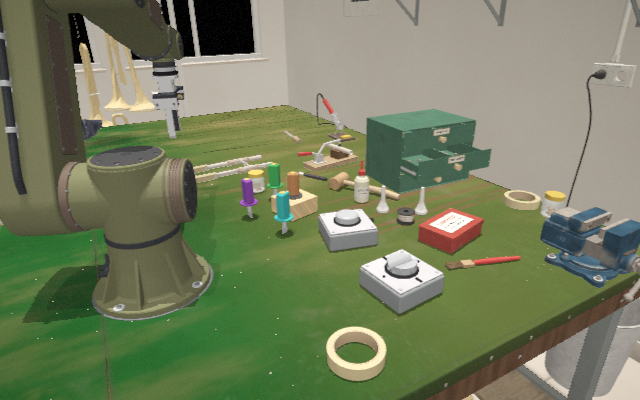

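The wooden driver sits in its stand at about top pixel (245,203). The slotted box is at (431,195), and the plain-knob box is at (331,184). I'll check the camera mount and work out the move to a viewpoint.

```bash
cat >> h.py <<'E'
def go(x,y,z,yaw=None):
    "units to go, in the tool's axes, from the measured pose"
    o=telemetry.get_obs(); R=Ro.from_euler('xyz',o['eef_rot']); d=R.inv().apply(np.array([x,y,z])-o['ee_pos'])/0.1
    print('shift units',d.round(3))
    if yaw is not None:
        print('turn units',((R.inv()*Ro.from_euler('xyz',[np.pi,0,yaw])).as_rotvec()/(np.pi/2)).round(4))
E
python3 - <<'E'
from h import *
p=shot("wrist"); print(p['fx'],p['tool_from_camera'])
go(0.42,0.17,0.30,2.0)
E
```

```text
308.8120062076463 [[-9.72720005e-05 -9.61919821e-01 -2.73331756e-01  8.02106598e-02]
 [ 9.99999971e-01 -1.53756100e-04  1.85229273e-04 -9.34395278e-05]
 [-2.20202134e-04 -2.73331730e-01  9.61919808e-01 -1.62664970e-01]
 [ 0.00000000e+00  0.00000000e+00  0.00000000e+00  1.00000000e+00]]
shift units [-3.414 -2.521 -0.776]
turn units [-0.      0.      0.5149]
```

Emit:
step_arm:
  plan:
    - {"dx": -0.34,"dy": -0.25,"dz": -0.08,"claw": 0}
    - {"dx": -0.34,"dy": -0.25,"dz": -0.08,"claw": 0}
    - {"dx": -0.34,"dy": -0.25,"dz": -0.08,"claw": 0}
    - {"dx": -0.34,"dy": -0.25,"dz": -0.08,"claw": 0}
    - {"dx": -0.34,"dy": -0.25,"dz": -0.08,"claw": 0}
    - {"dx": -0.34,"dy": -0.25,"dz": -0.08,"claw": 0}
    - {"dx": -0.34,"dy": -0.25,"dz": -0.08,"claw": 0}
    - {"dx": -0.34,"dy": -0.25,"dz": -0.08,"claw": 0}
    - {"dx": -0.34,"dy": -0.25,"dz": -0.08,"claw": 0}
    - {"dx": -0.34,"dy": -0.25,"dz": -0.08,"claw": 0}

```text
$.plan[0]: bad value
```

Emit:
step_arm:
  plan:
    - {"rz": 0.085,"claw": 0}
    - {"rz": 0.085,"claw": 0}
    - {"rz": 0.085,"claw": 0}
    - {"rz": 0.085,"claw": 0}
    - {"rz": 0.085,"claw": 0}
    - {"rz": 0.085,"claw": 0}
    - {"claw": 0}
    - {"claw": 0}

```text
$.plan[0]: bad value
```

```bash
python3 - <<'E'
from h import *
o=telemetry.get_obs(); print(o['ee_pos'],o['eef_rot'],o['qpos'])
p=shot("wrist"); w=cloud(p)
pickle.dump((p,w),open('w1.pkl','wb'))
cv2.imwrite('pics/w1.png',p['img'][:,:,::-1])
def fit(m,s):
    q=w[m][:,:2]; r=cv2.minAreaRect((q*1000).astype(np.float32)); print(s,m.sum(),q.mean(0).round(4),[np.round(a,1) for a in r])
near=np.hypot(w[...,0]-.43,w[...,1]-.17)<.07
print(np.nanpercentile(w[...,2][near],[1,20,50,80,95,99]))
fit(near&(abs(w[...,2]-.125)<.006),'handle top'); fit(near&(abs(w[...,2]-.05)<.003),'stand top'); 
E
```

```text
[0.17968249 0.51980188 0.22242851] [-3.14154006e+00  1.54752250e-05  2.80881157e+00] [ 1.17139161e+00  2.99919671e-01  1.52101483e+00 -1.95504552e-05
  1.32070960e+00 -6.66187880e-02]
[-0.00098096  0.00076312  0.00808474  0.02158126  0.03257608  0.03818852]
handle top 0 [nan nan] [array([0., 0.]), array([0., 0.]), np.float64(0.0)]
stand top 0 [nan nan] [array([0., 0.]), array([0., 0.]), np.float64(0.0)]<stdin>:7: RuntimeWarning: Mean of empty slice.
  ret = um.true_divide(
```

View pics/w1.png

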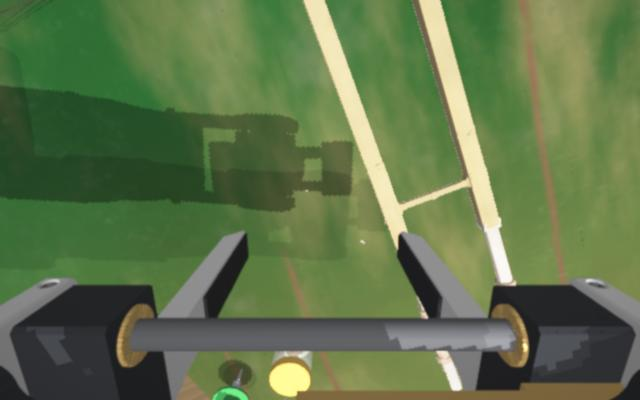

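The moves were refused, so every key is probably required. This wrist view shows only the ladder and the jar.

Emit:
step_arm:
  plan:
    - {"dx": -0.34,"dy": -0.25,"dz": -0.08,"rx": 0,"ry": 0,"rz": 0,"claw": 0}
    - {"dx": -0.34,"dy": -0.25,"dz": -0.08,"rx": 0,"ry": 0,"rz": 0,"claw": 0}
    - {"dx": -0.34,"dy": -0.25,"dz": -0.08,"rx": 0,"ry": 0,"rz": 0,"claw": 0}
    - {"dx": -0.34,"dy": -0.25,"dz": -0.08,"rx": 0,"ry": 0,"rz": 0,"claw": 0}
    - {"dx": -0.34,"dy": -0.25,"dz": -0.08,"rx": 0,"ry": 0,"rz": 0,"claw": 0}
    - {"dx": -0.34,"dy": -0.25,"dz": -0.08,"rx": 0,"ry": 0,"rz": 0,"claw": 0}
    - {"dx": -0.34,"dy": -0.25,"dz": -0.08,"rx": 0,"ry": 0,"rz": 0,"claw": 0}
    - {"dx": -0.34,"dy": -0.25,"dz": -0.08,"rx": 0,"ry": 0,"rz": 0,"claw": 0}
    - {"dx": -0.34,"dy": -0.25,"dz": -0.08,"rx": 0,"ry": 0,"rz": 0,"claw": 0}
    - {"dx": -0.34,"dy": -0.25,"dz": -0.08,"rx": 0,"ry": 0,"rz": 0,"claw": 0}

```text
time_s: 1.6
ee_pos: [0.42, 0.1708, 0.303]
eef_rot: [3.141, 0.0, 2.809]
force: [-0.0, 0.3, 0.4]
grip_width: 0.0938
grip_force: 0.0
```

Emit:
step_arm:
  plan:
    - {"dx": 0,"dy": 0,"dz": 0,"rx": 0,"ry": 0,"rz": 0.085,"claw": 0}
    - {"dx": 0,"dy": 0,"dz": 0,"rx": 0,"ry": 0,"rz": 0.085,"claw": 0}
    - {"dx": 0,"dy": 0,"dz": 0,"rx": 0,"ry": 0,"rz": 0.085,"claw": 0}
    - {"dx": 0,"dy": 0,"dz": 0,"rx": 0,"ry": 0,"rz": 0.085,"claw": 0}
    - {"dx": 0,"dy": 0,"dz": 0,"rx": 0,"ry": 0,"rz": 0.085,"claw": 0}
    - {"dx": 0,"dy": 0,"dz": 0,"rx": 0,"ry": 0,"rz": 0.085,"claw": 0}
    - {"dx": 0,"dy": 0,"dz": 0,"rx": 0,"ry": 0,"rz": 0,"claw": 0}
    - {"dx": 0,"dy": 0,"dz": 0,"rx": 0,"ry": 0,"rz": 0,"claw": 0}

```text
time_s: 2.4
ee_pos: [0.4193, 0.1724, 0.3025]
eef_rot: [3.142, 0.0, 2.012]
force: [0.0, 0.0, -0.7]
grip_width: 0.0941
grip_force: 0.0
```

```bash
cat > m1.py <<'E'
from h import *
o=telemetry.get_obs(); print(o['time_s'],o['ee_pos'],o['eef_rot'],o['qpos'])
p=shot("wrist"); w=cloud(p)
pickle.dump((p,w),open('w1.pkl','wb'))
cv2.imwrite('pics/w1.png',p['img'][:,:,::-1])
def fit(m,s):
    q=w[m][:,:2]; r=cv2.minAreaRect((q*1000).astype(np.float32)); print(s,m.sum(),q.mean(0).round(4),[np.round(a,1) for a in r])
near=np.hypot(w[...,0]-.43,w[...,1]-.17)<.075
print(np.nanpercentile(w[...,2][near],[1,20,50,80,95,99]))
fit(near&(abs(w[...,2]-.125)<.006),'handle top'); fit(near&(abs(w[...,2]-.05)<.003),'stand top'); 
E
python3 m1.py
```

```text
2.4 [0.41931923 0.17243891 0.30248995] [3.14155403e+00 3.18885473e-05 2.01169268e+00] [ 3.09356403e-01  2.70244065e-02  1.65227674e+00 -2.67039172e-05
  1.46224903e+00 -1.31537059e-01]
[-3.11838294e-04  3.36281240e-01  3.99298170e-01  4.06721529e-01
  4.09814310e-01  4.11917909e-01]
handle top 588 [0.4378 0.1813] [array([438.8, 180.2]), array([24.1, 34.4]), np.float64(64.0)]
stand top 3964 [0.4363 0.1826] [array([438.8, 180.2]), array([100.1, 100.4]), np.float64(13.6)]
```

View pics/w1.png

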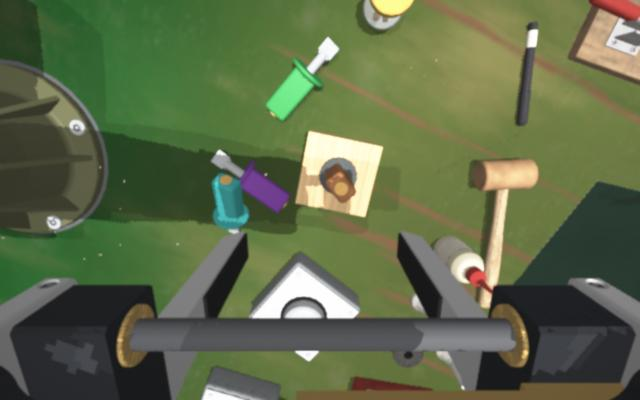

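```bash
python3 - <<'E'
from h import *
p=shot("top"); cv2.imwrite('pics/t2.png',cv2.resize(p['img'][140:290,150:350,::-1],None,fx=4,fy=4))
P,w=pickle.load(open('w1.pkl','rb'))
for uv in [(290,90),(325,50),(265,188),(222,158),(230,200),(232,218)]: print(uv,w[uv[1],uv[0]].round(3))
print(proj(P,[[.422,.288,.109],[.348,.055,.12],[.308,.204,.119],[.4388,.1802,.125]]))
E
```

```text
(290, 90) [0.334 0.253 0.031]
(325, 50) [0.355 0.316 0.033]
(265, 188) [0.355 0.116 0.032]
(222, 158) [0.284 0.13  0.032]
(230, 200) [0.321 0.092 0.069]
(232, 218) [0.33  0.06  0.048]
[[370.10376044  90.83639559]
 [228.06012171 246.68453634]
 [241.97075034 116.95442979]
 [341.08541938 187.83446492]]
```

View pics/t2.png

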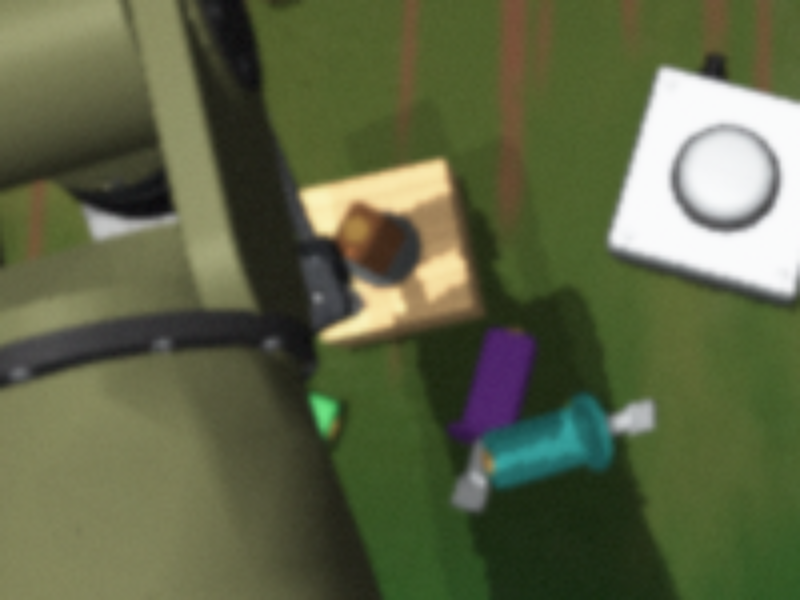

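The look-alikes have toppled and are lying clear of the work. I'll check the handle's long axis and work out the grasp.

```bash
python3 - <<'E'
from h import *
p,w=pickle.load(open('w1.pkl','rb'))
m=(np.hypot(w[...,0]-.4388,w[...,1]-.1802)<.03)&(abs(w[...,2]-.125)<.006)
q=w[m]; print(len(q),np.median(q[:,2])); e=np.linalg.eigh(np.cov(q[:,:2].T)); v=e[1][:,1]; print(e[0]**.5*12**.5,np.degrees(np.arctan2(v[1],v[0])))
go(.4388,.1802,.088,np.radians(154))
E
```

```text
588 0.12499858663762736
[0.02315704 0.03268239] 153.8487145604976
shift units [-0.013  0.209  2.145]
turn units [ 0.     0.    -0.431]
```

Emit:
step_arm:
  plan:
    - {"dx": -0.006,"dy": 0.105,"dz": 0,"rx": 0,"ry": 0,"rz": 0,"claw": 0}
    - {"dx": -0.007,"dy": 0.104,"dz": 0,"rx": 0,"ry": 0,"rz": 0,"claw": 0}
    - {"dx": 0,"dy": 0,"dz": 0.15,"rx": 0,"ry": 0,"rz": -0.086,"claw": 0}
    - {"dx": 0,"dy": 0,"dz": 0.2,"rx": 0,"ry": 0,"rz": -0.086,"claw": 0}
    - {"dx": 0,"dy": 0,"dz": 0.2,"rx": 0,"ry": 0,"rz": -0.086,"claw": 0}
    - {"dx": 0,"dy": 0,"dz": 0.25,"rx": 0,"ry": 0,"rz": -0.086,"claw": 0}
    - {"dx": 0,"dy": 0,"dz": 0.25,"rx": 0,"ry": 0,"rz": -0.087,"claw": 0}
    - {"dx": 0,"dy": 0,"dz": 0,"rx": 0,"ry": 0,"rz": 0,"claw": 0}

```text
time_s: 3.3
ee_pos: [0.4383, 0.18, 0.1946]
eef_rot: [-3.138, -0.004, 2.688]
force: [-0.2, 0.1, 0.4]
grip_width: 0.0939
grip_force: 0.0
```

```bash
python3 - <<'E'
from h import *
go(.4388,.1802,.088,np.radians(154)); print(telemetry.get_obs()['qpos'])
E
```

```text
shift units [-0.008  0.008  1.066]
turn units [-0.0023 -0.0024 -0.0002]
[ 3.12289337e-01  1.59281650e-01  1.76124079e+00 -2.19545349e-05
  1.22625736e+00 -8.04445676e-01]
```

Emit:
step_arm:
  plan:
    - {"dx": 0,"dy": 0,"dz": 0.25,"rx": 0,"ry": 0,"rz": 0,"claw": 0}
    - {"dx": 0,"dy": 0,"dz": 0.25,"rx": 0,"ry": 0,"rz": 0,"claw": 0}
    - {"dx": 0,"dy": 0,"dz": 0.25,"rx": 0,"ry": 0,"rz": 0,"claw": 0}
    - {"dx": 0,"dy": 0,"dz": 0.2,"rx": 0,"ry": 0,"rz": 0,"claw": 0}
    - {"dx": 0,"dy": 0,"dz": 0.11,"rx": 0,"ry": 0,"rz": 0,"claw": 0}
    - {"dx": 0,"dy": 0,"dz": 0,"rx": 0,"ry": 0,"rz": 0,"claw": 0}
    - {"dx": 0,"dy": 0,"dz": 0,"rx": 0,"ry": 0,"rz": 0,"claw": 0}

```text
time_s: 4.0
ee_pos: [0.4396, 0.1804, 0.0925]
eef_rot: [3.141, 0.001, 2.683]
force: [0.2, -0.2, 1.0]
grip_width: 0.0939
grip_force: 0.0
```

Emit:
step_arm:
  plan:
    - {"dx": 0,"dy": 0,"dz": 0,"rx": 0,"ry": 0,"rz": 0,"claw": 1}
    - {"dx": 0,"dy": 0,"dz": 0,"rx": 0,"ry": 0,"rz": 0,"claw": 1}
    - {"dx": 0,"dy": 0,"dz": 0,"rx": 0,"ry": 0,"rz": 0,"claw": 1}
    - {"dx": 0,"dy": 0,"dz": 0,"rx": 0,"ry": 0,"rz": 0,"claw": 1}
    - {"dx": 0,"dy": 0,"dz": 0,"rx": 0,"ry": 0,"rz": 0,"claw": 1}
    - {"dx": 0,"dy": 0,"dz": 0,"rx": 0,"ry": 0,"rz": 0,"claw": 1}
    - {"dx": 0,"dy": 0,"dz": 0,"rx": 0,"ry": 0,"rz": 0,"claw": 1}
    - {"dx": 0,"dy": 0,"dz": 0,"rx": 0,"ry": 0,"rz": 0,"claw": 1}
  grip_force: 50

```text
time_s: 4.8
ee_pos: [0.4388, 0.1801, 0.0914]
eef_rot: [-3.142, -0.0, 2.685]
force: [-0.1, 0.2, 0.2]
grip_width: 0.0334
grip_force: 0.0
```

Emit:
step_arm:
  plan:
    - {"dx": 0,"dy": 0,"dz": 0,"rx": 0,"ry": 0,"rz": 0,"claw": 1}
    - {"dx": 0,"dy": 0,"dz": 0,"rx": 0,"ry": 0,"rz": 0,"claw": 1}
    - {"dx": 0,"dy": 0,"dz": 0,"rx": 0,"ry": 0,"rz": 0,"claw": 1}
    - {"dx": 0,"dy": 0,"dz": -0.1,"rx": 0,"ry": 0,"rz": 0,"claw": 1}
    - {"dx": 0,"dy": 0,"dz": -0.25,"rx": 0,"ry": 0,"rz": 0,"claw": 1}
    - {"dx": 0,"dy": 0,"dz": -0.35,"rx": 0,"ry": 0,"rz": 0,"claw": 1}
    - {"dx": 0,"dy": 0,"dz": -0.35,"rx": 0,"ry": 0,"rz": 0,"claw": 1}
    - {"dx": 0,"dy": 0,"dz": -0.35,"rx": 0,"ry": 0,"rz": 0,"claw": 1}
    - {"dx": 0,"dy": 0,"dz": -0.2,"rx": 0,"ry": 0,"rz": 0,"claw": 1}
    - {"dx": 0,"dy": 0,"dz": 0,"rx": 0,"ry": 0,"rz": 0,"claw": 1}
  grip_force: 50

```text
time_s: 5.8
ee_pos: [0.4396, 0.1804, 0.2545]
eef_rot: [3.138, 0.004, 2.685]
force: [0.1, 0.2, -3.0]
grip_width: 0.0236
grip_force: 50.0
```

```bash
python3 - <<'E'
from h import *
go(.40,-.28,.26,2.9); print(telemetry.get_obs()['qpos'])
E
```

```text
shift units [-1.676 -4.306 -0.064]
turn units [ 0.002   0.0026 -0.137 ]
[ 3.12304911e-01  1.03414640e-01  1.68133806e+00 -4.75892696e-05
  1.35164502e+00 -8.01640450e-01]
```

Emit:
step_arm:
  plan:
    - {"dx": -0.13,"dy": -0.17,"dz": 0,"rx": 0,"ry": 0,"rz": 0,"claw": 1}
    - {"dx": -0.26,"dy": -0.35,"dz": -0.02,"rx": 0,"ry": 0,"rz": 0,"claw": 1}
    - {"dx": -0.26,"dy": -0.35,"dz": -0.02,"rx": 0,"ry": 0,"rz": 0,"claw": 1}
    - {"dx": -0.26,"dy": -0.35,"dz": -0.02,"rx": 0,"ry": 0,"rz": 0,"claw": 1}
    - {"dx": -0.26,"dy": -0.35,"dz": 0,"rx": 0,"ry": 0,"rz": 0,"claw": 1}
    - {"dx": -0.26,"dy": -0.35,"dz": 0,"rx": 0,"ry": 0,"rz": 0,"claw": 1}
    - {"dx": -0.26,"dy": -0.35,"dz": 0,"rx": 0,"ry": 0,"rz": 0,"claw": 1}
    - {"dx": -0.26,"dy": -0.35,"dz": 0,"rx": 0,"ry": 0,"rz": 0,"claw": 1}
    - {"dx": -0.26,"dy": -0.35,"dz": 0,"rx": 0,"ry": 0,"rz": 0,"claw": 1}
    - {"dx": -0.26,"dy": -0.35,"dz": 0,"rx": 0,"ry": 0,"rz": 0,"claw": 1}

```text
time_s: 6.8
ee_pos: [0.5137, -0.2285, 0.256]
eef_rot: [3.141, -0.002, 2.685]
force: [0.7, 1.1, -1.7]
grip_width: 0.0239
grip_force: 50.0
```

Emit:
step_arm:
  plan:
    - {"dx": -0.26,"dy": -0.35,"dz": 0,"rx": 0,"ry": 0,"rz": 0,"claw": 1}
    - {"dx": -0.26,"dy": -0.35,"dz": 0,"rx": 0,"ry": 0,"rz": 0,"claw": 1}
    - {"dx": -0.13,"dy": -0.17,"dz": 0,"rx": 0,"ry": 0,"rz": 0,"claw": 1}
    - {"dx": 0,"dy": 0,"dz": 0,"rx": 0,"ry": 0,"rz": 0,"claw": 1}
    - {"dx": 0,"dy": 0,"dz": 0,"rx": 0,"ry": 0,"rz": 0,"claw": 1}
    - {"dx": 0,"dy": 0,"dz": 0,"rx": 0,"ry": 0,"rz": 0,"claw": 1}

```text
time_s: 7.4
ee_pos: [0.534, -0.3325, 0.257]
eef_rot: [3.141, -0.001, 2.686]
force: [-0.2, 0.1, -0.5]
grip_width: 0.0239
grip_force: 50.0
```

```bash
python3 - <<'E'
from h import *
o=telemetry.get_obs(); print(o['time_s'],o['ee_pos'],o['eef_rot'],o['qpos'])
p=shot("wrist"); w=cloud(p)
pickle.dump((p,w),open('w2.pkl','wb'))
cv2.imwrite('pics/w2.png',p['img'][:,:,::-1])
near=np.hypot(w[...,0]-.46,w[...,1]+.30)<.1
def fit(m,s):
    q=w[m][:,:2]; r=cv2.minAreaRect((q*1000).astype(np.float32)); print(s,m.sum(),q.mean(0).round(4),[np.round(a,1) for a in r]); return q
fit(near&(abs(w[...,2]-.05)<.003),'box')
q=fit(near&(abs(w[...,2]-.072)<.003),'dial'); print(cv2.minEnclosingCircle((q*1000).astype(np.float32)))
q=fit(near&(abs(w[...,2]-.058)<.003),'slot?')
print(np.histogram(w[...,2][near],bins=np.arange(.04,.08,.002)))
E
```

```text
7.4 [ 0.53395227 -0.33248768  0.25704508] [ 3.14137070e+00 -7.29564807e-04  2.68554544e+00] [-6.15199153e-01  4.59234515e-01  1.22381285e+00  1.04175892e-04
  1.45930081e+00 -1.72995981e+00]
box 8306 [ 0.4607 -0.298 ] [array([ 463.7, -299.7]), array([122.7, 122.2]), np.float64(5.0)]
dial 1994 [ 0.4636 -0.2993] [array([ 464.1, -299.8]), array([61.5, 63.4]), np.float64(2.3)]
((463.81591796875, -299.6870422363281), 31.988338470458984)
slot? 291 [ 0.4638 -0.3   ] [array([ 469.8, -308.3]), array([63.5, 47.5]), np.float64(24.0)]
(array([ 130,  255,  511,   61, 2640, 5186,  781,  202,  195,    6,    2,
         22,  151,  207,  215,  797, 1067,   28,    0]), array([0.04 , 0.042, 0.044, 0.046, 0.048, 0.05 , 0.052, 0.054, 0.056,
       0.058, 0.06 , 0.062, 0.064, 0.066, 0.068, 0.07 , 0.072, 0.074,
       0.076, 0.078]))
```

View pics/w2.png

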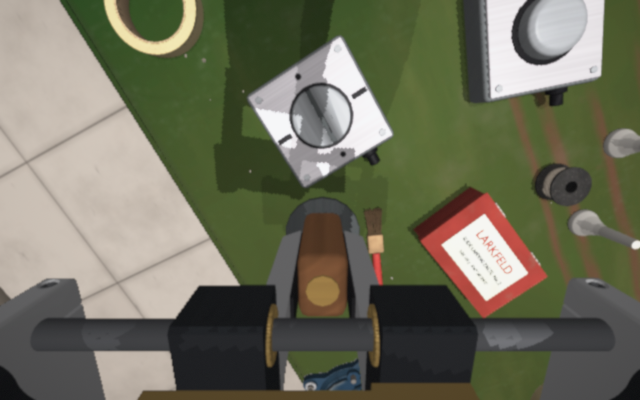

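The slotted dial is at (321,115), with dots at (298,76) and (343,154) and bars at (360,93) and (285,140). The driver is held straight at about (323,250).

```bash
python3 - <<'E'
from h import *
p,w=pickle.load(open('w2.pkl','rb'))
c=np.array([.4638,-.2997])
r=np.hypot(w[...,0]-c[0],w[...,1]-c[1])
m=(r<.027)&(w[...,2]<.062)&(w[...,2]>.05)
def ax(q):
    e=np.linalg.eigh(np.cov(q[:,:2].T)); v=e[1][:,1]; return q.mean(0).round(4),(e[0]**.5*12**.5).round(4),np.degrees(np.arctan2(v[1],v[0])).round(2)
print('floor',m.sum(),ax(w[m]))
m=(r<.027)&(w[...,2]<.069)&(w[...,2]>.05); print('bevel',m.sum(),ax(w[m]))
f=lambda a,b: (lambda d:np.degrees(np.arctan2(d[1],d[0])))(ray(p,a,.05)-ray(p,b,.05))
print('dots',f((298,76),(343,154)),'bars',f((360,93),(285,140)))
# held handle in tool frame
T=telemetry.get_obs(); R=Ro.from_euler('xyz',T['eef_rot']); t=R.inv().apply((w-T['ee_pos']).reshape(-1,3)).reshape(w.shape)
h=(abs(t[...,0])<.025)&(abs(t[...,1])<.02)&(t[...,2]<-.02)&(t[...,2]>-.05)
print('handle top',h.sum(),np.median(t[h],0).round(4)); 
q=t[h]; print(ax(q), np.percentile(q[:,0],[1,99]),np.percentile(q[:,1],[1,99]),np.percentile(q[:,2],[5,50,95]))
g=(np.hypot(t[...,0],t[...,1])<.04)&(t[...,2]<.045)&(t[...,2]>.025); q=t[g]; print('guard',len(q),np.percentile(q,[1,50,99],axis=0))
E
```

```text
floor 248 (array([ 0.4634, -0.2997,  0.0564]), array([0.0057, 0.0541]), np.float64(-176.98))
bevel 665 (array([ 0.4631, -0.2997,  0.0628]), array([0.0149, 0.0538]), np.float64(-177.34))
dots -175.28742707150585 bars 95.02275776306192
handle top 4795 [ 0.0088  0.0002 -0.0334]
(array([ 0.0057, -0.    , -0.0337]), array([0.0297, 0.0348]), np.float64(89.63)) [-0.01409918  0.01755454] [-0.01927694  0.01923324] [-0.04605734 -0.03336295 -0.02354307]
guard 1499 [[ 0.00114685 -0.02441646  0.02569402]
 [ 0.01623115  0.00031894  0.03642527]
 [ 0.02571321  0.02442837  0.03934644]]
```

Emit:
step_arm:
  plan:
    - {"dx": 0.19,"dy": -0.004,"dz": 0,"rx": 0,"ry": 0,"rz": 0,"claw": 1}
    - {"dx": 0.29,"dy": -0.006,"dz": 0,"rx": 0,"ry": 0,"rz": 0,"claw": 1}
    - {"dx": 0.29,"dy": -0.006,"dz": 0,"rx": 0,"ry": 0,"rz": 0,"claw": 1}
    - {"dx": 0,"dy": 0,"dz": 0.1,"rx": 0,"ry": 0,"rz": -0.08,"claw": 1}
    - {"dx": 0,"dy": 0,"dz": 0.2,"rx": 0,"ry": 0,"rz": -0.08,"claw": 1}
    - {"dx": 0,"dy": 0,"dz": 0.2,"rx": 0,"ry": 0,"rz": -0.08,"claw": 1}
    - {"dx": 0,"dy": 0,"dz": 0.15,"rx": 0,"ry": 0,"rz": -0.08,"claw": 1}
    - {"dx": 0,"dy": 0,"dz": 0,"rx": 0,"ry": 0,"rz": 0,"claw": 1}
    - {"dx": 0,"dy": 0,"dz": 0,"rx": 0,"ry": 0,"rz": 0,"claw": 1}
    - {"dx": 0,"dy": 0,"dz": 0,"rx": 0,"ry": 0,"rz": 0,"claw": 1}

```text
time_s: 8.45
ee_pos: [0.4646, -0.301, 0.1937]
eef_rot: [-3.14, 0.001, -3.098]
force: [0.3, -0.6, -1.1]
grip_width: 0.0236
grip_force: 50.0
```

```bash
python3 - <<'E'
from h import *
go(.4636,-.2997,.1424,np.radians(182.9)); o=telemetry.get_obs(); print(o['ee_pos'],o['qpos'])
p=shot("wrist"); w=cloud(p)
R=Ro.from_euler('xyz',o['eef_rot']); t=R.inv().apply((w-o['ee_pos']).reshape(-1,3)).reshape(w.shape)
r=np.hypot(w[...,0]-.4637,w[...,1]+.2997)
m=(r<.033)&(abs(w[...,2]-.072)<.003); print(m.sum()); print(cv2.minEnclosingCircle((w[m][:,:2]*1000).astype(np.float32)) if m.sum() else '')
m=(r<.028)&(w[...,2]<.062)&(w[...,2]>.05); print('slot pts',m.sum(), w[m].mean(0) if m.sum() else '')
E
```

```text
shift units [0.01  0.014 0.513]
turn units [-0.0007  0.0009 -0.0047]
[ 0.46457347 -0.30095148  0.19365604] [-6.40999277e-01  3.31339486e-01  1.54842215e+00  4.94686676e-06
  1.26004587e+00 -2.25505471e+00]
1429
((463.4097900390625, -299.81060791015625), 31.867076873779297)
slot pts 170 [ 0.45036326 -0.30032803  0.05637633]
```

Emit:
step_arm:
  plan:
    - {"dx": 0.01,"dy": 0.013,"dz": 0.1,"rx": 0,"ry": 0,"rz": -0.004,"claw": 1}
    - {"dx": 0,"dy": 0,"dz": 0.1,"rx": 0,"ry": 0,"rz": 0,"claw": 1}
    - {"dx": 0,"dy": 0,"dz": 0.1,"rx": 0,"ry": 0,"rz": 0,"claw": 1}
    - {"dx": 0,"dy": 0,"dz": 0,"rx": 0,"ry": 0,"rz": 0,"claw": 1}

```text
time_s: 8.9
ee_pos: [0.4625, -0.2993, 0.1605]
eef_rot: [3.14, -0.002, -3.09]
force: [0.7, -0.9, -1.3]
grip_width: 0.0238
grip_force: 50.0
```

Emit:
step_arm:
  plan:
    - {"dx": 0,"dy": 0,"dz": 0.05,"rx": 0,"ry": 0,"rz": 0,"claw": 1}
    - {"dx": 0,"dy": 0,"dz": 0.05,"rx": 0,"ry": 0,"rz": 0,"claw": 1}
    - {"dx": 0,"dy": 0,"dz": 0.05,"rx": 0,"ry": 0,"rz": 0,"claw": 1}
    - {"dx": 0,"dy": 0,"dz": 0,"rx": 0,"ry": 0,"rz": 0,"claw": 1}

```text
time_s: 9.3
ee_pos: [0.4629, -0.2996, 0.1467]
eef_rot: [3.141, -0.001, -3.09]
force: [0.0, 0.6, -1.0]
grip_width: 0.0236
grip_force: 50.0
```

```bash
python3 - <<'E'
from h import *
go(.4636,-.2997,.1424,np.radians(182.9)); o=telemetry.get_obs(); print(o['ee_pos'],o['force'],o['moment'])
E
```

```text
shift units [-0.007 -0.001  0.043]
turn units [ 0.0004 -0.0005  0.0009]
[ 0.46290143 -0.29960819  0.14670067] [ 0.02303583  0.62657099 -0.97444317] [ 0.0443863  -0.01691856  0.02462089]
```

Emit:
step_arm:
  plan:
    - {"dx": -0.005,"dy": 0,"dz": 0.03,"rx": 0,"ry": 0,"rz": 0,"claw": 1}
    - {"dx": 0,"dy": 0,"dz": 0,"rx": 0,"ry": 0,"rz": 0.04,"claw": 1}
    - {"dx": 0,"dy": 0,"dz": 0,"rx": 0,"ry": 0,"rz": 0.06,"claw": 1}
    - {"dx": 0,"dy": 0,"dz": 0,"rx": 0,"ry": 0,"rz": 0.06,"claw": 1}
    - {"dx": 0,"dy": 0,"dz": 0,"rx": 0,"ry": 0,"rz": 0.06,"claw": 1}
    - {"dx": 0,"dy": 0,"dz": 0,"rx": 0,"ry": 0,"rz": 0.06,"claw": 1}
    - {"dx": 0,"dy": 0,"dz": 0,"rx": 0,"ry": 0,"rz": 0.06,"claw": 1}
    - {"dx": 0,"dy": 0,"dz": 0,"rx": 0,"ry": 0,"rz": 0.06,"claw": 1}
    - {"dx": 0,"dy": 0,"dz": 0,"rx": 0,"ry": 0,"rz": 0.06,"claw": 1}
    - {"dx": 0,"dy": 0,"dz": 0,"rx": 0,"ry": 0,"rz": 0.06,"claw": 1}

```text
time_s: 10.3
ee_pos: [0.4638, -0.2996, 0.1444]
eef_rot: [3.141, 0.0, 2.373]
force: [0.8, 1.8, -2.4]
grip_width: 0.0242
grip_force: 50.0
```

```bash
python3 - <<'E'
from h import *
go(.4636,-.2997,.1424,np.radians(88)); o=telemetry.get_obs(); print(o['ee_pos'],o['force'],o['moment'])
E
```

```text
shift units [ 0.001 -0.002  0.02 ]
turn units [2.000e-04 0.000e+00 5.329e-01]
[ 0.46378408 -0.2996189   0.1444102 ] [ 0.76439443  1.78421355 -2.36175062] [ 0.22519517 -0.28954404  0.07189396]
```

Emit:
step_arm:
  plan:
    - {"dx": 0,"dy": 0,"dz": 0,"rx": 0,"ry": 0,"rz": 0.06,"claw": 1}
    - {"dx": 0,"dy": 0,"dz": 0,"rx": 0,"ry": 0,"rz": 0.06,"claw": 1}
    - {"dx": 0,"dy": 0,"dz": 0,"rx": 0,"ry": 0,"rz": 0.06,"claw": 1}
    - {"dx": 0,"dy": 0,"dz": 0,"rx": 0,"ry": 0,"rz": 0.06,"claw": 1}
    - {"dx": 0,"dy": 0,"dz": 0,"rx": 0,"ry": 0,"rz": 0.06,"claw": 1}
    - {"dx": 0,"dy": 0,"dz": 0,"rx": 0,"ry": 0,"rz": 0.06,"claw": 1}
    - {"dx": 0,"dy": 0,"dz": 0,"rx": 0,"ry": 0,"rz": 0.06,"claw": 1}
    - {"dx": 0,"dy": 0,"dz": 0,"rx": 0,"ry": 0,"rz": 0.06,"claw": 1}
    - {"dx": 0,"dy": 0,"dz": 0,"rx": 0,"ry": 0,"rz": 0,"claw": 1}

```text
time_s: 11.2
ee_pos: [0.4642, -0.2995, 0.1445]
eef_rot: [3.14, -0.0, 1.621]
force: [5.2, 2.2, -3.1]
grip_width: 0.0237
grip_force: 50.0
```

```bash
python3 - <<'E'
from h import *
go(.4636,-.2997,.1424,np.radians(88)); o=telemetry.get_obs(); print(o['ee_pos'],o['force'],o['moment'])
E
```

```text
shift units [-0.002 -0.006  0.021]
turn units [ 0.0008 -0.0002  0.0545]
[ 0.46419241 -0.29945527  0.14449398] [ 5.22592207  2.16993679 -3.08243544] [ 0.50540399 -1.14786125  0.01896606]
```

Emit:
step_arm:
  plan:
    - {"dx": 0,"dy": 0,"dz": 0,"rx": 0,"ry": 0,"rz": 0.03,"claw": 1}
    - {"dx": 0,"dy": 0,"dz": 0,"rx": 0,"ry": 0,"rz": 0.03,"claw": 1}
    - {"dx": 0,"dy": 0,"dz": 0,"rx": 0,"ry": 0,"rz": 0,"claw": 1}

```text
time_s: 11.5
ee_pos: [0.4642, -0.2995, 0.1445]
eef_rot: [3.14, -0.0, 1.53]
force: [4.8, 1.9, -3.3]
grip_width: 0.024
grip_force: 50.0
```

```bash
python3 - <<'E'
from h import *
go(.4636,-.2997,.1424,np.radians(88)); o=telemetry.get_obs(); print(o['ee_pos'],o['force'],o['moment'])
E
```

```text
shift units [-0.002 -0.006  0.021]
turn units [ 0.0009 -0.0002 -0.0036]
[ 0.46423394 -0.2995008   0.14452002] [ 4.84415     1.91043523 -3.28010586] [ 0.62476119 -1.34289453  0.00679377]
```

```bash
cat > slot.py <<'E'
from h import *
p=shot("wrist"); w=cloud(p)
r=np.hypot(w[...,0]-.4637,w[...,1]+.2997)
m=(r<.029)&(w[...,2]<.063)&(w[...,2]>.05)
q=w[m][:,:2]-[.4637,-.2997]; print(m.sum())
if len(q)>5:
    v=np.linalg.svd(q)[2][0]; print('slot through axis',np.degrees(np.arctan2(v[1],v[0]))%180,q.mean(0))
    e=np.linalg.eigh(np.cov(q.T))[1][:,1]; print('pca',np.degrees(np.arctan2(e[1],e[0]))%180)
o=telemetry.get_obs(); R=Ro.from_euler('xyz',o['eef_rot']); t=R.inv().apply((w-o['ee_pos']).reshape(-1,3)).reshape(w.shape)
h=(abs(t[...,0])<.03)&(abs(t[...,1])<.014)&(abs(t[...,2]+.0336)<.004); q=t[h][:,:2]
print('handle in tool',[np.round(a,2) for a in cv2.minAreaRect((q*1000).astype(np.float32))])
cv2.imwrite('pics/s_%.1f.png'%o['time_s'],p['img'][:,:,::-1])
E
python3 slot.py; ls pics
```

```text
127
slot through axis 96.45078523196683 [-0.00236833  0.02107945]
pca 97.41778738629174
handle in tool [array([0.4 , 0.34]), array([27.93, 33.56]), np.float64(87.92)]
s_11.6.png
side.png
t2.png
top.png
w1.png
w2.png
```

Emit:
step_arm:
  plan:
    - {"dx": -0.002,"dy": -0.006,"dz": 0,"rx": 0,"ry": 0,"rz": 0.02,"claw": 1}
    - {"dx": 0,"dy": 0,"dz": 0,"rx": 0,"ry": 0,"rz": 0.02,"claw": 1}
    - {"dx": 0,"dy": 0,"dz": 0,"rx": 0,"ry": 0,"rz": 0,"claw": 1}
    - {"dx": 0,"dy": 0,"dz": 0,"rx": 0,"ry": 0,"rz": 0,"claw": 1}

```text
time_s: 11.95
ee_pos: [0.4641, -0.2996, 0.1446]
eef_rot: [3.139, -0.0, 1.469]
force: [8.3, 3.6, -4.9]
grip_width: 0.0238
grip_force: 50.0
```

```bash
python3 slot.py; python3 -c "
from h import *
o=telemetry.get_obs(); print(np.degrees(o['eef_rot']),o['force'],o['moment'])"
```

```text
125
slot through axis 94.37462021823086 [-0.00159643  0.02102021]
pca 95.1246815795723
handle in tool [array([ 0.49, -0.27]), array([33.41, 27.89]), np.float64(1.62)]
[ 1.79845998e+02 -2.41462621e-02  8.41783122e+01] [ 9.83993568  2.3571876  -5.91344841] [ 0.6980517  -2.26857353  0.06672824]
```

Emit:
step_arm:
  plan:
    - {"dx": -0.005,"dy": -0.002,"dz": 0,"rx": 0,"ry": 0,"rz": 0.02,"claw": 1}
    - {"dx": 0,"dy": 0,"dz": 0,"rx": 0,"ry": 0,"rz": 0.02,"claw": 1}
    - {"dx": 0,"dy": 0,"dz": 0,"rx": 0,"ry": 0,"rz": 0,"claw": 1}
    - {"dx": 0,"dy": 0,"dz": 0,"rx": 0,"ry": 0,"rz": 0,"claw": 1}

```text
time_s: 12.4
ee_pos: [0.4641, -0.2997, 0.1446]
eef_rot: [3.139, -0.001, 1.407]
force: [10.1, 5.1, -5.9]
grip_width: 0.0237
grip_force: 50.0
```

```bash
python3 slot.py; python3 -c "
from h import *
o=telemetry.get_obs(); print(np.degrees(o['eef_rot']),o['force'],o['moment'])"
```

```text
125
slot through axis 94.32882037319672 [-0.00157796  0.02097619]
pca 94.98916986563937
handle in tool [array([0.44, 0.1 ]), array([27.87, 33.58]), np.float64(89.36)]
[ 1.79835400e+02 -6.59216180e-02  8.06047726e+01] [ 9.99684002  4.06838036 -5.39954599] [ 1.16589844 -2.63738901  0.39369865]
```

The dial no longer moves and the moment jumped to 0.39 N m, so it is at its stop (slot about 95°, along the bars). I'll relax the driver and lift it out.

Emit:
step_arm:
  plan:
    - {"dx": 0,"dy": 0,"dz": 0,"rx": 0,"ry": 0,"rz": -0.05,"claw": 1}
    - {"dx": 0,"dy": 0,"dz": 0,"rx": 0,"ry": 0,"rz": -0.07,"claw": 1}
    - {"dx": 0,"dy": 0,"dz": 0,"rx": 0,"ry": 0,"rz": 0,"claw": 1}
    - {"dx": 0,"dy": 0,"dz": -0.1,"rx": 0,"ry": 0,"rz": 0,"claw": 1}
    - {"dx": 0,"dy": 0,"dz": -0.15,"rx": 0,"ry": 0,"rz": 0,"claw": 1}
    - {"dx": 0,"dy": 0,"dz": -0.2,"rx": 0,"ry": 0,"rz": 0,"claw": 1}
    - {"dx": 0,"dy": 0,"dz": -0.3,"rx": 0,"ry": 0,"rz": 0,"claw": 1}
    - {"dx": 0,"dy": 0,"dz": -0.35,"rx": 0,"ry": 0,"rz": 0,"claw": 1}
    - {"dx": 0,"dy": 0,"dz": -0.1,"rx": 0,"ry": 0,"rz": 0,"claw": 1}
    - {"dx": 0,"dy": 0,"dz": 0,"rx": 0,"ry": 0,"rz": 0,"claw": 1}

```text
time_s: 13.45
ee_pos: [0.4629, -0.3007, 0.2654]
eef_rot: [3.14, 0.002, 1.593]
force: [0.6, 0.5, -1.4]
grip_width: 0.0235
grip_force: 50.0
```

```bash
python3 slot.py; python3 - <<'E'
from h import *
o=telemetry.get_obs(); print(o['time_s'],o['ee_pos'],o['eef_rot'],o['force'],o['qpos'])
P=shot('top'); w=cloud(P)
r=np.hypot(w[...,0]-.4637,w[...,1]+.2997); m=(r<.029)&(w[...,2]<.065)&(w[...,2]>.05); print('top',m.sum())
go(.4388,.1802,.255,np.radians(154))
E
```

```text
183
slot through axis 94.35647232304969 [0.0002974  0.00418412]
pca 95.09065119447298
handle in tool [array([0.69, 0.34]), array([27.89, 33.33]), np.float64(87.73)]
13.5 [ 0.46257873 -0.30040726  0.26372241] [-3.14119243e+00 -1.40198567e-05  1.59260586e+00] [-0.31034057 -0.78722014 -1.95099589] [-6.42263320e-01  2.75200001e-01  1.45653342e+00 -2.38701418e-04
  1.41018305e+00 -6.64034644e-01]
top 19
shift units [ 4.808 -0.132  0.084]
turn units [-5.000e-04 -1.200e-03 -6.974e-01]
```

```bash
ls -t pics | head -2; python3 - <<'E'
import cv2,glob,os
f=max(glob.glob('pics/s_*.png'),key=os.path.getmtime); cv2.imwrite('pics/look.png',cv2.imread(f))
E
```

```text
s_13.5.png
s_12.4.png
```

View pics/look.png

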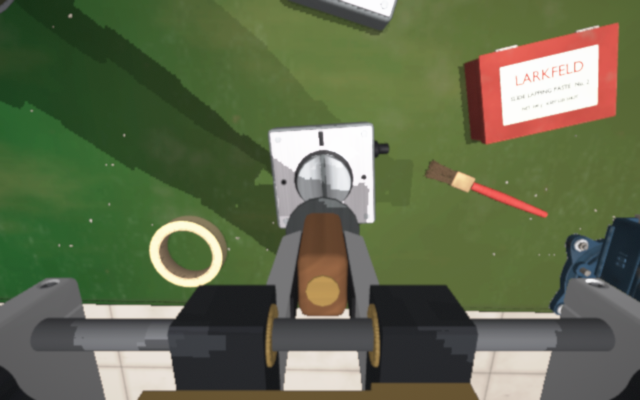

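The picture shows the slot at (323,180) in line with the bar at (321,138). The driver is still held straight. Back to the stand.

Emit:
step_arm:
  plan:
    - {"dx": 0.2,"dy": -0.01,"dz": 0,"rx": 0,"ry": 0,"rz": 0,"claw": 1}
    - {"dx": 0.4,"dy": -0.011,"dz": 0,"rx": 0,"ry": 0,"rz": 0,"claw": 1}
    - {"dx": 0.45,"dy": -0.012,"dz": 0,"rx": 0,"ry": 0,"rz": 0,"claw": 1}
    - {"dx": 0.45,"dy": -0.012,"dz": 0,"rx": 0,"ry": 0,"rz": 0,"claw": 1}
    - {"dx": 0.45,"dy": -0.012,"dz": 0,"rx": 0,"ry": 0,"rz": 0,"claw": 1}
    - {"dx": 0.45,"dy": -0.012,"dz": 0,"rx": 0,"ry": 0,"rz": 0,"claw": 1}
    - {"dx": 0.45,"dy": -0.012,"dz": 0,"rx": 0,"ry": 0,"rz": 0,"claw": 1}
    - {"dx": 0.45,"dy": -0.012,"dz": 0,"rx": 0,"ry": 0,"rz": 0,"claw": 1}
    - {"dx": 0.45,"dy": -0.012,"dz": 0,"rx": 0,"ry": 0,"rz": 0,"claw": 1}
    - {"dx": 0.45,"dy": -0.012,"dz": 0,"rx": 0,"ry": 0,"rz": 0,"claw": 1}

```text
time_s: 14.55
ee_pos: [0.4415, 0.1209, 0.2629]
eef_rot: [-3.139, 0.001, 1.592]
force: [0.6, -0.5, -1.0]
grip_width: 0.0236
grip_force: 50.0
```

Emit:
step_arm:
  plan:
    - {"dx": 0.4,"dy": -0.012,"dz": 0,"rx": 0,"ry": 0,"rz": 0,"claw": 1}
    - {"dx": 0.2,"dy": -0.005,"dz": 0,"rx": 0,"ry": 0,"rz": 0,"claw": 1}
    - {"dx": 0,"dy": 0,"dz": 0,"rx": 0,"ry": 0,"rz": 0,"claw": 1}
    - {"dx": 0,"dy": 0,"dz": 0,"rx": 0,"ry": 0,"rz": 0,"claw": 1}

```text
time_s: 14.95
ee_pos: [0.4391, 0.1789, 0.2631]
eef_rot: [-3.139, 0.001, 1.593]
force: [0.6, -0.2, -1.4]
grip_width: 0.0238
grip_force: 50.0
```

```bash
python3 - <<'E'
from h import *
go(.4388,.1802,.0914); o=telemetry.get_obs(); print(o['ee_pos'],o['force'])
p=shot("wrist"); w=cloud(p)
m=(np.hypot(w[...,0]-.4388,w[...,1]-.1802)<.075)&(abs(w[...,2]-.05)<.003)
print([np.round(a,1) for a in cv2.minAreaRect((w[m][:,:2]*1000).astype(np.float32))])
m=(w[...,2]>.015)&(w[...,2]<.09)&(np.hypot(w[...,0]-.4388,w[...,1]-.1802)<.13)&(np.hypot(w[...,0]-.4388,w[...,1]-.1802)>.073)
print('neighbours',m.sum(), np.percentile(w[m],[2,50,98],axis=0).round(3) if m.sum() else '')
E
```

```text
shift units [1.400e-02 1.000e-03 1.717e+00]
[0.4390888  0.17893706 0.26313624] [ 0.64735786 -0.22574016 -1.36232735]
[array([438.9, 180.2]), array([100.1, 100.1]), np.float64(13.5)]
neighbours 2326 [[0.321 0.091 0.017]
 [0.347 0.128 0.029]
 [0.385 0.278 0.047]]
```

Emit:
step_arm:
  plan:
    - {"dx": 0.012,"dy": 0,"dz": 0.2,"rx": 0,"ry": 0,"rz": 0,"claw": 1}
    - {"dx": 0,"dy": 0,"dz": 0.25,"rx": 0,"ry": 0,"rz": 0,"claw": 1}
    - {"dx": 0,"dy": 0,"dz": 0.2,"rx": 0,"ry": 0,"rz": 0,"claw": 1}
    - {"dx": 0,"dy": 0,"dz": 0.2,"rx": 0,"ry": 0,"rz": 0,"claw": 1}
    - {"dx": 0,"dy": 0,"dz": 0.2,"rx": 0,"ry": 0,"rz": 0,"claw": 1}
    - {"dx": 0,"dy": 0,"dz": 0.2,"rx": 0,"ry": 0,"rz": 0,"claw": 1}
    - {"dx": 0,"dy": 0,"dz": 0.2,"rx": 0,"ry": 0,"rz": 0,"claw": 1}
    - {"dx": 0,"dy": 0,"dz": 0.15,"rx": 0,"ry": 0,"rz": 0,"claw": 1}
    - {"dx": 0,"dy": 0,"dz": 0.05,"rx": 0,"ry": 0,"rz": 0,"claw": 1}
    - {"dx": 0,"dy": 0,"dz": 0,"rx": 0,"ry": 0,"rz": 0,"claw": 1}

```text
time_s: 16.0
ee_pos: [0.4393, 0.1796, 0.099]
eef_rot: [-3.14, 0.0, 1.59]
force: [-0.5, -1.0, -1.1]
grip_width: 0.0237
grip_force: 50.0
```

Emit:
step_arm:
  plan:
    - {"dx": 0,"dy": 0,"dz": 0.02,"rx": 0,"ry": 0,"rz": 0,"claw": 1}
    - {"dx": 0,"dy": 0,"dz": 0.0,"rx": 0,"ry": 0,"rz": 0,"claw": 1}
    - {"dx": 0,"dy": 0,"dz": 0,"rx": 0,"ry": 0,"rz": 0,"claw": 1}

```text
time_s: 16.3
ee_pos: [0.4397, 0.1805, 0.098]
eef_rot: [3.141, -0.0, 1.591]
force: [0.2, -0.2, -1.0]
grip_width: 0.0238
grip_force: 50.0
```

Emit:
step_arm:
  plan:
    - {"dx": 0,"dy": 0,"dz": 0.03,"rx": 0,"ry": 0,"rz": 0,"claw": 1}
    - {"dx": 0,"dy": 0,"dz": 0.02,"rx": 0,"ry": 0,"rz": 0,"claw": 1}
    - {"dx": 0,"dy": 0,"dz": 0.01,"rx": 0,"ry": 0,"rz": 0,"claw": 1}
    - {"dx": 0,"dy": 0,"dz": 0,"rx": 0,"ry": 0,"rz": 0,"claw": 1}

```text
time_s: 16.7
ee_pos: [0.4394, 0.1804, 0.0914]
eef_rot: [-3.142, 0.0, 1.591]
force: [-1.8, 0.6, 1.0]
grip_width: 0.0236
grip_force: 50.0
```

Emit:
step_arm:
  plan:
    - {"dx": 0,"dy": 0,"dz": 0.005,"rx": 0,"ry": 0,"rz": 0,"claw": 1}
    - {"dx": 0,"dy": 0,"dz": 0,"rx": 0,"ry": 0,"rz": 0,"claw": 1}
    - {"dx": 0,"dy": 0,"dz": 0,"rx": 0,"ry": 0,"rz": 0,"claw": 1}

```text
time_s: 17.0
ee_pos: [0.4394, 0.1805, 0.0914]
eef_rot: [3.142, -0.0, 1.592]
force: [-3.9, -1.3, 8.2]
grip_width: 0.0239
grip_force: 50.0
```

Contact at 0.0914, so it is seated. I'll release and go straight up.

Emit:
step_arm:
  plan:
    - {"dx": 0,"dy": 0,"dz": 0,"rx": 0,"ry": 0,"rz": 0,"claw": 0.6}
    - {"dx": 0,"dy": 0,"dz": 0,"rx": 0,"ry": 0,"rz": 0,"claw": 0.3}
    - {"dx": 0,"dy": 0,"dz": 0,"rx": 0,"ry": 0,"rz": 0,"claw": 0.2}
    - {"dx": 0,"dy": 0,"dz": 0,"rx": 0,"ry": 0,"rz": 0,"claw": 0.2}
    - {"dx": 0,"dy": 0,"dz": 0,"rx": 0,"ry": 0,"rz": 0,"claw": 0.2}
    - {"dx": 0,"dy": 0,"dz": 0,"rx": 0,"ry": 0,"rz": 0,"claw": 0.2}

```text
time_s: 17.6
ee_pos: [0.4394, 0.1804, 0.0909]
eef_rot: [-3.142, 0.0, 1.591]
force: [-0.8, 0.2, -0.3]
grip_width: 0.0685
grip_force: 0.0
```

Emit:
step_arm:
  plan:
    - {"dx": 0,"dy": 0,"dz": -0.1,"rx": 0,"ry": 0,"rz": 0,"claw": 0.2}
    - {"dx": 0,"dy": 0,"dz": -0.2,"rx": 0,"ry": 0,"rz": 0,"claw": 0.2}
    - {"dx": 0,"dy": 0,"dz": -0.3,"rx": 0,"ry": 0,"rz": 0,"claw": 0.2}
    - {"dx": 0,"dy": 0,"dz": -0.4,"rx": 0,"ry": 0,"rz": 0,"claw": 0.2}
    - {"dx": 0,"dy": 0,"dz": -0.4,"rx": 0,"ry": 0,"rz": 0,"claw": 0.2}
    - {"dx": 0,"dy": 0,"dz": -0.4,"rx": 0,"ry": 0,"rz": 0,"claw": 0.2}
    - {"dx": 0,"dy": 0,"dz": -0.2,"rx": 0,"ry": 0,"rz": 0,"claw": 0.2}
    - {"dx": 0,"dy": 0,"dz": 0,"rx": 0,"ry": 0,"rz": 0,"claw": 0.2}
    - {"dx": 0,"dy": 0,"dz": 0,"rx": 0,"ry": 0,"rz": 0,"claw": 0.2}

```text
time_s: 18.5
ee_pos: [0.4392, 0.1804, 0.2907]
eef_rot: [-3.142, 0.0, 1.591]
force: [0.5, -0.4, -1.5]
grip_width: 0.0753
grip_force: 0.0
```

```bash
python3 m1.py; python3 - <<'E'
from h import *
p,w=pickle.load(open('w1.pkl','rb'))
m=(np.hypot(w[...,0]-.4388,w[...,1]-.1802)<.03)&(abs(w[...,2]-.125)<.008); print(np.percentile(w[m],[2,50,98],axis=0))
P=shot('top'); w=cloud(P); r=np.hypot(w[...,0]-.4637,w[...,1]+.2997); m=(r<.029)&(w[...,2]<.064)&(w[...,2]>.05)
e=np.linalg.eigh(np.cov(w[m][:,:2].T))[1][:,1]; print(m.sum(),np.degrees(np.arctan2(e[1],e[0]))%180)
E
```

```text
18.5 [0.4392037  0.1803672  0.29071302] [-3.14155831e+00  2.63940608e-06  1.59142863e+00] [3.12503487e-01 8.30797782e-02 1.62004982e+00 7.41983085e-06
 1.43849670e+00 2.91870206e-01]
[-1.96001118e-04  3.31226766e-01  3.88145997e-01  3.95148330e-01
  3.98131072e-01  4.04234957e-01]
handle top 632 [0.439  0.1819] [array([438.9, 181.1]), array([23.4, 32.8]), np.float64(1.6)]
stand top 4194 [0.4383 0.1831] [array([438.9, 180.1]), array([100. , 100.6]), np.float64(13.7)]
[[0.42737892 0.16552921 0.12011742]
 [0.43917674 0.18207148 0.12481871]
 [0.45047608 0.19717768 0.12778849]]
72 95.09895634393094
```

View pics/w1.png

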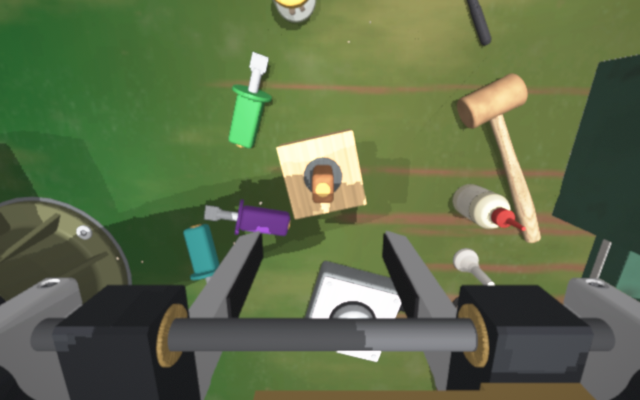

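The driver stands upright in its stand at (323,180), with its top at 0.125 m. The slot is at 95°, along the bars, and the robot is clear.

```bash
python3 -c "
from station import hand_in
print(hand_in())"
```

```text
the job is handed in; nothing more can be done
None
```

The switch is turned clockwise to its stop with its slot along the two raised bars, the driver is back upright in its stand and released, and the job was handed in at about 18.6 s; the three coloured look-alike drivers toppled early on, though I saw no sign the arm touched them.

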